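# Close the propped glass lid over the finished bird

## Task

Close the dust case over the finished stone bird: its glazed lid is held open by a hinged prop rod. Reach in under the lid's brass front strip, push the rod sideways (towards the middle of the lid) with the outside of a finger so that it folds down into the case, catch the lid on the fingers at once as it drops off the rod, well before it is half-way down, and lower it gently until it is fully shut, without letting it fall. Grip nothing, do not raise the lid further, and leave the bird and everything round the case as it stands.

Things in the scene. Friction and masses are not known exactly. Their poses are not given: they have to be found in the camera images.
- dust_case: dark wooden case with brass corner plates, fixed to the table, 130 x 200 x 85 mm (x, y, z), walls 8 mm, open on top; origin at the centre of its underside on the table; its front faces its own -x (roughly the robot), the lid's hinge runs along its top back edge (own x = +65 mm, z = 85 mm)
- lid (a joint): angle of the lid in rad: 0 = shut flat on the case, about 0.70 = resting on the prop rod at the start; grows as it opens. The lid is a 14 mm thick, 130 x 200 mm wooden frame with a glass pane, 0.3 kg, and falls freely (light hinge, no damper) unless something is under it; it is the lower face of the frame and strip that comes to rest on the case, at z = 85 mm
- lid_hinge (a point): middle of the lid's hinge line; its own -x axis runs along the lid's underside towards the front edge, its y axis along the hinge, its z axis out through the lid's upper face
- lid_edge (a point): middle of the front edge of the brass finger strip, on its underside: the strip is 3 mm thick, 180 mm long (along y), flush with the lid's underside, and stands out 16 mm beyond the front of the shut case; this edge is 146 mm from the hinge line
- prop (a joint): angle of the prop rod in rad: 0 = standing under the lid against its stop, leaning 0.1 rad past upright towards the case's own -y (its outer side); grows as the rod folds towards the case's +y; 1.62 = folded, lying along the inside of the front wall below the rim. Once pushed about 0.1 to 0.4 rad it no longer carries the lid and falls the rest of the way by itself; it takes 1 or 2 N at the tip
- prop_tip (a point): centre of the round black rubber tip (9 mm thick) at the top of the steel prop rod (6 mm thick, 90 mm long from pivot to tip). The tip stands under the lid's front frame bar, 24 mm behind the strip's front edge. The pivot is on the inside of the case's front wall at the case's own x = -50, y = -45, z = 73 mm
- bird_mid (a point): carved alabaster bird, 52 x 144 x 61 mm, 0.22 kg, loose on the blue floor of the case; this point is at its centre, half-way up
- wax_mid (a point): round wax tin with a dark lid, 70 mm wide, 32 mm high, left of the case; centre, half-way up
- tape_mid (a point): roll of masking tape, 102 mm wide, 24 mm high, in front of the case on the right; centre, half-way up
- brush_mid (a point): paint brush lying on the table in front of the case on the left, 41 x 168 x 22 mm; centre, half-way up
- spray_mid (a point): spray bottle with blue head, 63 x 80 x 185 mm, standing at the back left; centre, half-way up

How it is judged:
By the outcome, as a careful person would: the job done as asked, in the order asked, and still so for the second after the job is handed in, with the robot touching nothing.
It also fails if it takes over 45 s, if anything falls off the work surface, if the arm or the gripper's body presses on something with over 40 N, if the wrist force passes 120 N, or if a joint passes its speed limit or range.

## Robot

A 7-joint arm with a two-finger parallel gripper is mounted at the origin on the work surface; the furniture and walls round the work are solid. World frame = base frame: x ahead of the robot, y to its left, z up, the work surface at z = 0. Lengths are in m, angles in rad, forces in N, time in s.
With the tool pointing down it reaches from about 0.4 to 0.85 m from the base axis. Payload 10.4 kg.
Tool frame: the origin (TCP) lies at the very end of the fingers, on their centre line; the grasp point (between the pads) lies r.tcp_to_grasp behind it (r.tcp_to_grasp is the distance from the TCP to the grasp point, in m); z points along the fingers, y is the direction in which the jaws open and shut (so a half turn about z gives the same grasp; the last joint's range is limited). The gripper opens to 87 mm and grips with 3 to 60 N. Pads are 19 mm wide; open, the fingers measure 117 mm over their backs; the gripper's body (75 mm by 190 mm) begins 51 mm behind the grasp point.
Start: joints at [-1.3, 0.332, -0.065, 1.46, 0.022, 1.35, -0.088], TCP at [0.181, 0.598, 0.223] pointing down, gripper open.
Joint ranges: [-2.6, 2.6], [-0.5, 2.12], [-1.47, 1.34], [0.16, 2.42], [-1.27, 4.41], [0.06, 2.06], [-2.6, 2.6]. Speed limits (rad/s): [2.22, 2.22, 2.79, 2.79, 3.14, 3.14, 3.14].

## Interface

Orientations are given as a unit quaternion [x, y, z, w].
In Python, from bench import r gives the robot as it stands. The module is installed in compiled form; this text tells all that it offers.
- The arm moves only by the shell command python3 -m inch 'ROWS' [FORCE]. ROWS is JSON, a list of rows, each an object with "offset": the shift along the tool's x, y, z in m, a list of three; "turn": the turn, a rotation vector about the tool's x, y, z in degrees, a list of three; "fingers": the finger opening in m, from 0 to 0.087. A call has 1 to 5 rows; each row shifts and turns the pose as measured when the row begins, along the tool's axes as they then stand; what a row does not reach is not made up. A row lasts 1/8 s, in which the tool goes at most 62.5 mm and 10.7 degrees, less where a joint would pass 70% of its speed; a pose out of reach is approached as far as the arm can. A call with a gripper value outside its range is refused whole. The fingers move at their own pace and stop on an object; FORCE is the grip in N (left out, the last holds). Time passes only in rows, so rows that do not move let the fingers close. It gives the time, the measured TCP pose, the force and the opening at its end, in the units of the state.
- r.read_state(): the state, without advancing time (a new reading comes with each control period).
- r.camera(name): name is "scene" or "top" or "wrist"; returns the picture (420x560x3 uint8, red, green, blue); there is no depth.
- r.camera_model(name): a dict with "fx", "fy", "cx", "cy" (pixels), "world_from_camera" (4x4, takes a point from camera to world coordinates); the wrist camera has in their place "mount" (4x4, takes a point from camera to tool coordinates, whose origin is the TCP and whose axes are the flange's). Camera axes: x right, y up, looking along -z (the intrinsics and any distortion apply to the point x, -y, -z); pixel columns grow to the right and rows downward; lengths in m; the calibration is good to about 2 mm. The wrist camera is an equidistant fisheye: a pixel r from the principal point sees the ray r / f radians off the axis. A picture is of the moment at which its call begins: read the wrist's pose just before it. camera_model takes no time and is no camera call.
- r.close_job(): hands the job in, once; it reports no verdict.
Trained networks look in the newest picture that a camera, given by its name, has taken for a name from the list of things; names that differ only in an ending like _2 or _b are one class to them, and where a whole thing is asked for, a point or a joint stands for the part that bears it (a point fixed in the world has none). Each returns a list of dicts, best first, with "score" (0 to 1); they miss things now and then, are a little off and sometimes report something else, mostly with a low value. They report only what shows in the picture. A call takes as long as a camera call.
- r.cut_out(name, camera): "region" (420x560 bool, what is visible of it) and "extent" ([left, top, right, bottom] in pixels, round what is visible of it).
The state is a dict: "time": time; "joint_positions": joint angles; "joint_vel": joint speeds; "joint_torque": joint torques, N m; "ee_pos": TCP position; "eef_rot": TCP orientation; "ft_force": force on the tool from outside, world axes, zero at the start; "torque": the same for the moment, N m; "width": finger opening in m.
Only numpy, scipy, OpenCV 4.12 (cv2) and the standard library are available. Lean on these libraries where they do the work, as an engineer would, in place of code of your own. Each camera call takes 0.05 s, during which the arm holds its last target. There are 200 camera calls.

## Working session

There is one attempt and no reset: what is moved stays moved. The work goes in short steps, Python scripts to look and compute and a shell command to move; the robot and the scene stay as the last step left them, time stands still between calls to the robot, and variables do not carry over. Pictures are saved under pics/ and viewed, on a budget of 10 in all, crops included, one or two more only if the job needs it, and the job is handed in when it is done.

```bash
mkdir -p pics
python3 - <<'E'
from bench import r
import cv2, numpy as np
s=r.read_state(); print({k:np.round(v,3).tolist() for k,v in s.items()}, r.tcp_to_grasp)
ims=[]
for c in ("scene","top"):
    im=r.camera(c); cv2.imwrite(f"pics/{c}0.png",im[...,::-1])
    m=r.camera_model(c); print(c,{k:np.round(v,4).tolist() for k,v in m.items()})
    for n in ("dust_case","lid","lid_edge","prop","prop_tip","bird_mid","wax_mid","tape_mid","brush_mid","spray_mid"):
        for d in r.cut_out(n,c)[:2]:
            ys,xs=np.nonzero(d["region"]); print(n,round(d["score"],2),np.round(d["extent"]).tolist(),round(xs.mean()),round(ys.mean()),len(xs))
print({k:np.round(v,4).tolist() for k,v in r.camera_model("wrist").items()})
E
```

```text
{'time': 0.0, 'joint_positions': [-1.3, 0.333, -0.065, 1.461, 0.022, 1.35, -0.089], 'joint_vel': [0.0, -0.001, -0.001, 0.001, 0.002, 0.001, -0.002], 'joint_torque': [-0.0, -62.325, 0.025, -38.99, -0.061, 0.04, 0.0], 'ee_pos': [0.181, 0.598, 0.222], 'eef_rot': [0.146, 0.989, -0.001, -0.0], 'ft_force': [0.057, 0.014, -0.732], 'torque': [-0.001, -0.011, 0.002], 'width': 0.087} 0.0187
scene {'fx': 408.351, 'fy': 408.351, 'cx': 283.8046, 'cy': 212.6127, 'world_from_camera': [[0.8644, 0.3354, -0.3745, 0.2373], [-0.5028, 0.5807, -0.6403, -0.5975], [0.0027, 0.7418, 0.6706, 0.7021], [0.0, 0.0, 0.0, 1.0]]}
dust_case 0.74 [263.0, 172.0, 368.0, 292.0] 316 235 6693
lid 0.95 [274.0, 175.0, 373.0, 242.0] 323 207 1841
lid 0.2 [264.0, 174.0, 374.0, 293.0] 316 235 6776
lid_edge 0.8 [276.0, 178.0, 372.0, 237.0] 323 207 1677
prop 0.52 [311.0, 220.0, 326.0, 255.0] 317 236 135
prop_tip 0.7 [311.0, 222.0, 325.0, 254.0] 317 236 93
bird_mid 0.85 [298.0, 210.0, 340.0, 250.0] 318 236 729
wax_mid 0.88 [238.0, 194.0, 264.0, 220.0] 250 205 617
tape_mid 0.9 [241.0, 319.0, 297.0, 366.0] 262 337 902
brush_mid 0.55 [
[... 409 characters left out ...]
.0] 288 188 6436
lid 0.94 [238.0, 149.0, 340.0, 203.0] 287 176 4183
lid_edge 0.94 [240.0, 146.0, 339.0, 205.0] 287 176 4129
prop 0.59 [314.0, 196.0, 313.0, 211.0] 312 204 29
prop_tip 0.65 [236.0, 148.0, 339.0, 203.0] 287 176 4066
prop_tip 0.41 [310.0, 195.0, 318.0, 208.0] 313 201 53
wax_mid 0.65 [182.0, 202.0, 217.0, 240.0] 198 222 803
tape_mid 0.67 [337.0, 263.0, 383.0, 310.0] 362 285 859
brush_mid 0.84 [187.0, 264.0, 263.0, 282.0] 235 273 757
spray_mid 0.91 [168.0, 146.0, 217.0, 191.0] 195 165 1173
{'fx': 325.1923, 'fy': 325.1923, 'cx': 282.6544, 'cy': 215.2775, 'mount': [[0.0, 0.957, 0.2901, 0.0802], [1.0, -0.0, -0.0001, -0.0001], [-0.0001, 0.2901, -0.957, -0.1622], [0.0, 0.0, 0.0, 1.0]]}
```

View pics/scene0.png

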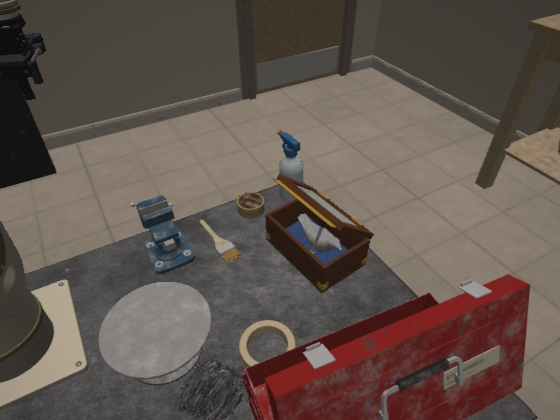

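View pics/top0.png

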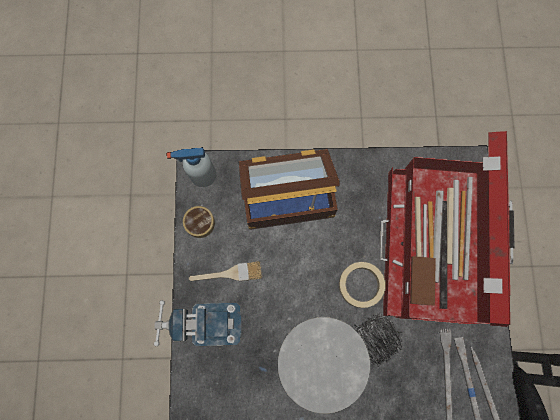

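The scene view shows the case at about (316,235), with the lid propped, the rod at (317,237) and the tape at (268,343). The top view shows the case at (288,188), the strip along y≈190-203 and the toolbox to the right. Next I'll zoom in to pick corners.

Run:
```python
import cv2, numpy as np
a=cv2.imread("pics/scene0.png")[165:300,255:385]; b=cv2.imread("pics/top0.png")[140:235,230:350]
a=cv2.resize(a,None,fx=3.07,fy=3.07*1,interpolation=cv2.INTER_CUBIC)  
b=cv2.resize(b,None,fx=3.3,fy=3.3,interpolation=cv2.INTER_CUBIC)
h=max(a.shape[0],b.shape[0]); f=lambda i:cv2.copyMakeBorder(i,0,h-i.shape[0],0,0,cv2.BORDER_CONSTANT)
c=np.hstack([f(a),f(b)]); print(a.shape,b.shape,c.shape); cv2.imwrite("pics/crop0.png",c)
```

```text
(414, 399, 3) (314, 396, 3) (414, 795, 3)
```

View pics/crop0.png

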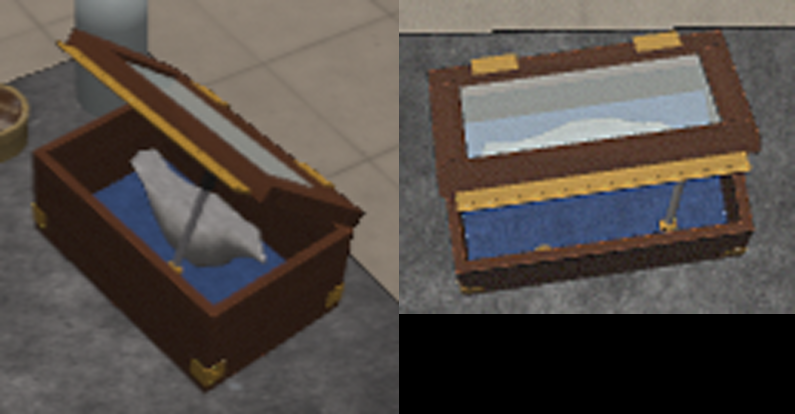

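```bash
cat > h.py <<'E'
import numpy as np
from bench import r
from scipy.optimize import least_squares
from scipy.spatial.transform import Rotation as R
def proj(c,P):
    m=r.camera_model(c); T=np.linalg.inv(m["world_from_camera"]); q=np.atleast_2d(P)@T[:3,:3].T+T[:3,3]
    return np.c_[m["cx"]+m["fx"]*q[:,0]/-q[:,2], m["cy"]+m["fy"]*q[:,1]/q[:,2]]
def plane(c,uv,z):
    m=r.camera_model(c); W=np.array(m["world_from_camera"]); d=W[:3,:3]@[(uv[0]-m["cx"])/m["fx"],-(uv[1]-m["cy"])/m["fy"],-1]
    return W[:3,3]+d*(z-W[2,3])/d[2]
def case2w(p,P): return R.from_euler("z",p[2]).apply(P)+[p[0],p[1],0]
def edge(th,y): return [.065-.146*np.cos(th),y,.085+.146*np.sin(th)]
E
python3 - <<'E'
from h import *
S=[((-.065,-.1,0),(208,390)),((-.065,-.1,.085),(210,318)),((-.065,.1,.085),(35,153)),((-.05,-.045,.073),(176,268)),("e",.09,(58,42)),("e",-.09,(242,192))]
T=[((-.065,.1,.085),(61,270)),((-.065,-.1,.085),(353,230)),((-.065,.1,0),(66,293)),((-.065,-.1,0),(352,257)),((-.05,-.045,.073),(268,227)),("e",.09,(59,207)),("e",-.09,(351,170))]
def res(p):
    o=[]
    for c,L,off,s in(("scene",S,(255,165),3.07),("top",T,(230,140),3.3)):
        for l in L:
            P=edge(p[3],l[1]) if l[0]=="e" else l[0]
            o.append(proj(c,case2w(p,P))[0]-(np.array(l[-1])/s+off))
    return np.ravel(o)
s=least_squares(res,[.55,-.06,.1,.7],x_scale=.01); p=s.x; print(np.round(p,4)); print(np.round(s.fun.reshape(-1,2),1).tolist())
for n,P in(("tip",(-.0312,-.054,.160)),("edge-.075",edge(.7,-.075)),("edge shut",edge(0,-.06))): print(n,np.round(case2w(p,P),3))
print("tape",plane("top",(361,286),.012),"brush",plane("top",(225,273),.01),"toolbox left edge",plane("top",(387,320),.1),plane("top",(387,170),.1))
E
```

```text
[ 0.6201 -0.0824  0.1222  0.7067]
[[-1.4, 3.2], [0.7, 0.3], [-1.3, -0.9], [-0.7, 0.6], [0.1, 0.7], [-2.0, -0.4], [-0.9, -0.2], [1.3, -0.9], [-0.1, -0.0], [-2.5, -1.1], [0.8, -1.8], [0.4, -0.3], [0.7, -1.5]]
tip [ 0.596 -0.14   0.16 ]
edge-.075 [ 0.583 -0.163  0.179]
edge shut [ 0.547 -0.152  0.085]
tape [ 0.40445898 -0.24161636  0.012     ] brush [0.44056577 0.06559028 0.01      ] toolbox left edge [ 0.32834533 -0.27703504  0.1       ] [ 0.64960573 -0.29899708  0.1       ]
```

```bash
cat >> h.py <<'E'
def goal(head,pitch):  # tool z ahead and down by pitch, y horizontal, camera side below
    z=np.array([np.cos(head)*np.cos(pitch),np.sin(head)*np.cos(pitch),-np.sin(pitch)]); y=np.array([-np.sin(head),np.cos(head),0])
    return R.from_matrix(np.c_[np.cross(y,z),y,z])
def delta(pos=None,rot=None,n=1):
    s=r.read_state(); Q=R.from_quat(s["eef_rot"])
    if pos is not None: print("offset/row mm",np.round(Q.inv().apply(np.array(pos)-s["ee_pos"])*1000/n,1))
    if rot is not None: print("turn/row deg",np.round((Q.inv()*rot).as_rotvec(degrees=True)/n,2))
E
python3 - <<'E'
from h import *
delta((.30,.40,.33),None,5); delta((.45,-.17,.33),goal(.122,.75),15)
E
```

```text
offset/row mm [-34.3 -31.1 -21.5]
offset/row mm [-32.  -43.8  -7.2]
turn/row deg [-0.65 -3.09 -1.5 ]
```

```bash
R='{"offset":[-0.034,-0.031,-0.022],"turn":[0,0,0],"fingers":0}'; python3 -m inch '[{"offset":[-0.034,-0.031,-0.022],"turn":[0,0,0],"fingers":0},{"offset":[-0.034,-0.031,-0.022],"turn":[0,0,0],"fingers":0},{"offset":[-0.034,-0.031,-0.022],"turn":[0,0,0],"fingers":0},{"offset":[-0.034,-0.031,-0.022],"turn":[0,0,0],"fingers":0},{"offset":[-0.034,-0.031,-0.022],"turn":[0,0,0],"fingers":0}]'
python3 - <<'E'
from h import *
delta((.45,-.17,.33),None,12)
E
```

```text
time: 1.72
ee_pos: [0.2995, 0.3968, 0.3333]
eef_rot: [0.143, 0.99, -0.002, -0.001]
ft_force: [0.2, -0.4, 0.1]
width: 0.045
offset/row mm [-25.4 -41.7   0.4]
```

```bash
python3 -m inch '[{"offset":[-0.025,-0.042,0],"turn":[0,0,0],"fingers":0},{"offset":[-0.025,-0.042,0],"turn":[0,0,0],"fingers":0},{"offset":[-0.025,-0.042,0],"turn":[0,0,0],"fingers":0},{"offset":[-0.025,-0.042,0],"turn":[0,0,0],"fingers":0},{"offset":[-0.025,-0.042,0],"turn":[0,0,0],"fingers":0}]' && python3 -m inch '[{"offset":[-0.025,-0.042,0],"turn":[0,0,0],"fingers":0},{"offset":[-0.025,-0.042,0],"turn":[0,0,0],"fingers":0},{"offset":[-0.025,-0.042,0],"turn":[0,0,0],"fingers":0},{"offset":[-0.025,-0.042,0],"turn":[0,0,0],"fingers":0},{"offset":[-0.025,-0.042,0],"turn":[0,0,0],"fingers":0}]'
python3 - <<'E'
from h import *
delta((.45,-.17,.33),None,2); delta(None,goal(.122,.75),6); print(np.round(r.read_state()["joint_positions"],2))
E
```

```text
time: 2.35
ee_pos: [0.3621, 0.1522, 0.336]
eef_rot: [0.144, 0.99, 0.001, 0.0]
ft_force: [1.0, 0.6, 0.5]
width: 0.0016
time: 2.98
ee_pos: [0.4227, -0.0936, 0.3362]
eef_rot: [0.144, 0.99, 0.004, 0.002]
ft_force: [0.6, -0.4, 0.6]
width: 0.0005
offset/row mm [-24.  -32.7   2.9]
turn/row deg [-1.55 -7.68 -3.73]
[-0.72 -0.25  0.7   1.77  0.16  1.56  1.24]
```

```bash
python3 -m inch '[{"offset":[-0.024,-0.033,0.003],"turn":[0,0,0],"fingers":0},{"offset":[-0.024,-0.033,0.003],"turn":[0,0,0],"fingers":0}]' && python3 -m inch '[{"offset":[0,0,0],"turn":[-1.5,-7.7,-3.7],"fingers":0},{"offset":[0,0,0],"turn":[-1.5,-7.7,-3.7],"fingers":0},{"offset":[0,0,0],"turn":[-1.5,-7.7,-3.7],"fingers":0}]'
python3 - <<'E'
from h import *
delta((.45,-.17,.30),goal(.122,.75),3); print(np.round(r.read_state()["joint_positions"],2))
E
```

```text
time: 3.22
ee_pos: [0.45, -0.1743, 0.3304]
eef_rot: [0.145, 0.989, 0.005, 0.003]
ft_force: [1.3, 0.6, -0.5]
width: 0.0004
time: 3.6
ee_pos: [0.4523, -0.1774, 0.3256]
eef_rot: [0.046, 0.978, 0.005, 0.204]
ft_force: [-43.1, 26.5, 13.9]
width: 0.0006
offset/row mm [4.3 2.1 7.5]
turn/row deg [-1.89 -7.74 -3.63]
[-0.52 -0.5   0.63  1.98  0.27  1.17  1.53]
```

Run:
```python
from h import *
import cv2
im=r.camera("scene"); s=r.read_state(); print(s["time"],np.round(s["ft_force"],1),np.round(s["torque"],2),np.round(s["joint_positions"],3),np.round(s["joint_vel"],2),np.round(s["joint_torque"],1))
im2=r.camera("wrist"); s=r.read_state(); print(np.round(s["ft_force"],1))
cv2.imwrite("pics/sw1.png",np.hstack([im[:,:400],im2[:,80:480]])[...,::-1])
```

```text
3.65 [-1.7  4.7 -6.7] [0.3  0.79 0.11] [-0.502 -0.499  0.623  1.989  0.27   1.159  1.538] [-0.11  0.02  0.1  -0.08  0.02  0.18 -0.12] [ -4.1  -9.9 -13.4 -53.1   0.3  -1.7  -1.4]
[-0.9 -0.3 -0. ]
```

View pics/sw1.png

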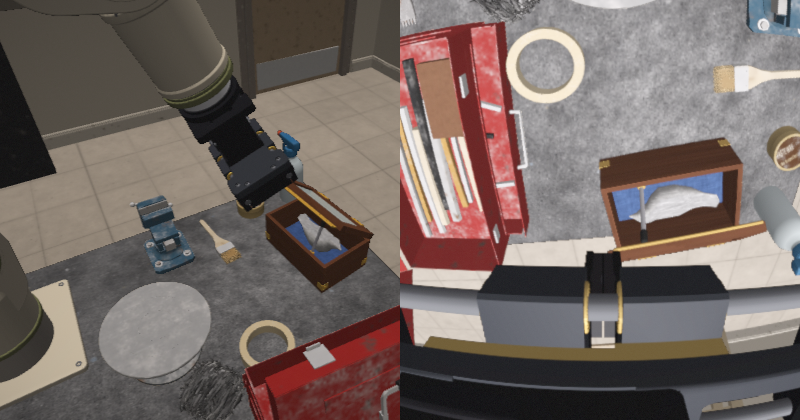

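Wrist view: the case is at (670,190) in the picture, the rod at (643,210) and the closed fingers below at (603,300). The scene view shows nothing touching. The force was a passing jolt, with joint 2 at its limit. I'll fit the kinematics next to see which poses I can reach.

```bash
cat > fk.py <<'E'
from h import *
def fk(q,L,s=-1):
    p=np.zeros(3);Q=R.identity()
    for i in range(7):
        Q=Q*R.from_euler("y" if i%2 else "z",q[i]*(1 if i%2 else s))
        if i==0: p=p+Q.apply([0,0,L[0]])
        if i==1: p=p+Q.apply([L[4],0,L[1]])
        if i==3: p=p+Q.apply([L[5],0,L[2]])
        if i==5: p=p+Q.apply([L[6],0,L[3]])
    return p,Q
E
python3 - <<'E'
from fk import *
s=r.read_state()
D=[([-1.3,.333,-.065,1.461,.022,1.35,-.089],(.181,.598,.222)),([-.72,-.25,.7,1.77,.16,1.56,1.24],(.4227,-.0936,.3362)),(s["joint_positions"],s["ee_pos"])]
f=lambda L:np.r_[np.ravel([fk(q,L)[0]-p for q,p in D]),L[4:]*.01]
o=least_squares(f,[.33,.4,.4,.3,0,0,0]); print(np.round(o.x,4),np.round(o.fun,3))
for q,p in D: print(np.round(fk(q,o.x)[1].as_matrix(),2).tolist())
print(np.round(R.from_quat(s["eef_rot"]).as_matrix(),2).tolist())
E
```

```text
[ 0.0152  0.2926  0.4814  0.2718 -0.0016 -0.3164  0.0094] [-0.041  0.01   0.001 -0.002  0.012 -0.    -0.    -0.009 -0.001 -0.
 -0.003  0.   ]
[[-0.29, -0.96, -0.0], [-0.96, 0.29, -0.0], [0.0, -0.0, -1.0]]
[[-0.29, -0.96, 0.0], [-0.96, 0.29, 0.0], [-0.0, -0.0, -1.0]]
[[-0.09, -0.91, 0.4], [-1.0, 0.1, -0.01], [-0.03, -0.39, -0.92]]
[[-0.91, 0.09, 0.4], [0.1, 1.0, -0.01], [-0.39, 0.03, -0.92]]
```

```bash
cat > fk.py <<'E'
from h import *
def fk(q,L):  # L: per-joint offsets after joints 1,2,4,6 (z) then x,y after 1,2,3,4,5
    p=np.zeros(3);Q=R.identity()
    O=[(L[4],L[5],L[0]),(L[6],L[7],L[1]),(0,0,0),(L[8],L[9],L[2]),(0,0,0),(L[10],L[11],L[3]),(0,0,0)]
    for i in range(7):
        Q=Q*R.from_euler("y" if i%2 else "z",q[i]*(1 if i%2 else -1)); p=p+Q.apply(O[i])
    return p,Q
E
python3 - <<'E'
from fk import *
s=r.read_state()
D=[([-1.3,.333,-.065,1.461,.022,1.35,-.089],(.181,.598,.222)),([-.72,-.25,.7,1.77,.16,1.56,1.24],(.4227,-.0936,.3362)),(s["joint_positions"],s["ee_pos"])]
for w in(100,1,.1):
  f=lambda L:np.r_[np.ravel([fk(q,L)[0]-p for q,p in D]),L[4:]*w,(L[:4]-[.3,.4,.4,.3])*.01]
  o=least_squares(f,[.33,.4,.4,.3]+[0]*8); print(w,np.round(o.x,3),np.round(o.fun[:9],3))
E
```

```text
100 [ 0.279  0.51   0.492  0.435 -0.    -0.    -0.    -0.    -0.    -0.
  0.    -0.   ] [-0.039  0.032 -0.004 -0.024  0.028 -0.001  0.     0.026  0.005]
1 [ 0.257  0.454  0.494  0.358 -0.001 -0.01  -0.002 -0.01  -0.001 -0.01
  0.001 -0.01 ] [-0.006  0.003 -0.001 -0.001  0.001 -0.001 -0.     0.002  0.002]
0.1 [ 0.255  0.452  0.493  0.353  0.004 -0.012 -0.001 -0.012 -0.002 -0.011
  0.006 -0.009] [-0.  0. -0.  0. -0. -0. -0.  0.  0.]
```

```bash
cat >> fk.py <<'E'
LL=np.array([.255,.452,.493,.353,.004,-.012,-.001,-.012,-.002,-.011,.006,-.009])
LO=np.array([-2.6,-.5,-1.47,.16,-1.27,.06,-2.6]);HI=np.array([2.6,2.12,1.34,2.42,4.41,2.06,2.6])
F=R.from_matrix(np.array([[0,-1,0],[1,0,0],[0,0,1.]]))
def ik(pos,rot,q0):
    def f(q):
        p,Q=fk(q,LL); return np.r_[(p-pos)*10,((Q*F).inv()*rot).as_rotvec()*3,(q-q0)*.003]
    o=least_squares(f,np.clip(q0,LO+.01,HI-.01),bounds=(LO,HI)); return o.x,np.abs(o.fun[:6]).max()
def tcp(th,y,s,a,clr,p=(.6201,-.0824,.1222)):  # strip edge at angle th rests s mm behind TCP on finger's upper side, clr below
    e=np.array(edge(th,y)); t=np.array([np.cos(a),0,-np.sin(a)]); n=np.array([np.sin(a),0,np.cos(a)])
    return case2w(p,e+t*s-n*(.0095+clr))
E
python3 - <<'E'
from fk import *
s=r.read_state();q=s["joint_positions"]; Q=R.from_quat(s["eef_rot"])
print(np.round((fk(q,LL)[1]*F).as_matrix()-Q.as_matrix(),2).tolist())
for a in(.7,.85,1.0,1.1):
  for n,th,y,sd,c in(("pre",.7,-.095,-.03,.01),("push",.7,-.08,.04,.005),("low",.3,-.06,.012,0),("shut",0,-.06,.012,0)):
    P=tcp(th,y,sd,a,c); best=min((ik(P,goal(.122,a),np.array(q)+[d1,0,-d1,0,0,0,0]) for d1 in(-.4,0,.4,.8)),key=lambda t:t[1])
    print(a,n,np.round(P,3),np.round(best[0],2),round(best[1],3))
E
```

```text
[[-0.0, 0.0, -0.0], [0.0, -0.0, 0.0], [0.0, 0.0, -0.0]]
0.7 pre [ 0.55  -0.187  0.183] [-0.73 -0.5   1.15  2.33 -0.14  0.29  2.35] 0.0
0.7 push [ 0.605 -0.165  0.142] [-1.05 -0.5   1.34  2.34  0.53  0.15  1.65] 0.102
0.7 low [ 0.557 -0.151  0.113] [-0.96 -0.46  1.34  2.42 -0.27  0.1   2.48] 0.054
0.7 shut [ 0.55  -0.151  0.07 ] [-0.96 -0.36  1.34  2.42 -0.45  0.12  2.6 ] 0.296
0.85 pre [ 0.551 -0.187  0.189] [-0.82 -0.5   1.13  2.24  0.24  0.48  1.93] 0.0
0.85 push [ 0.599 -0.166  0.139] [ 1.37  0.17 -1.02  2.12 -0.6   0.35  2.6 ] 0.0
0.85 low [ 0.554 -0.151  0.113] [-1.05 -0.5   1.33  2.35  0.49  0.28  1.68] 0.0
0.85 shut [ 0.548 -0.152  0.07 ] [ 1.69  0.42 -1.38  2.28  0.25  0.14  1.93] 0.0
1.0 pre [ 0.553 -0.186  0.194] [-0.98 -0.5   1.19  2.12  0.39  0.69  1.75] 0.0
1.0 push [ 0.593 -0.166  0.138] [-0.27  0.06  0.65  2.1  -0.58  0.55  2.49] 0.0
1.0 low [ 0.552 -0.151  0.113] [-0.   -0.    0.36  2.21 -0.56  0.48  2.49] 0.0
1.0 shut [ 0.546 -0.152  0.07 ] [ 0.62  0.1  -0.27  2.22 -0.64  0.38  2.6 ] 0.0
1.1 pre [ 0.555 -0.186  0.197] [-1.11 -0.49  1.26  2.04  0.43  0.83  1.69] 0.0
1.1 push [ 0.589 -0.167  0.137] [ 0.49  0.11 -0.18  2.   -0.3   0.63  2.21] 0.0
1.1 low [ 0.55  -0.151  0.113] [ 0.44  0.05 -0.13  2.11 -0.35  0.57  2.26] 0.0
1.1 shut [ 0.544 -0.152  0.07 ] [ 0.55  0.11 -0.24  2.16 -0.38  0.47  2.31] 0.0
```

Run:
```python
from fk import *
P=tcp(.7,-.085,-.03,1.1,.012);print(P); delta(P,goal(.122,1.1),5)
```

```text
[ 0.55161773 -0.17644906  0.19603969]
offset/row mm [-8.5  1.7 31.4]
turn/row deg [-0.76 -0.71 -2.38]
```

```bash
python3 -m inch '[{"offset":[-0.008,0.002,0.031],"turn":[0,0,0],"fingers":0},{"offset":[-0.008,0.002,0.031],"turn":[0,0,0],"fingers":0},{"offset":[-0.008,0.002,0.031],"turn":[-1,-1,-3],"fingers":0},{"offset":[-0.008,0.002,0.031],"turn":[-1,-1,-3],"fingers":0},{"offset":[0,0,0.01],"turn":[-1,-1,-3],"fingers":0}]'
python3 - <<'E'
from fk import *
import cv2
P=tcp(.7,-.085,-.03,1.1,.012); im=r.camera("wrist"); 
delta(P,goal(.122,1.1),1); s=r.read_state(); print(np.round(s["joint_positions"],2),np.round(s["ft_force"],1),np.round(s["ee_pos"],4))
cv2.imwrite("pics/w2.png",im[...,::-1])
E
```

```text
time: 4.32
ee_pos: [0.538, -0.1745, 0.2167]
eef_rot: [-0.032, 0.973, 0.015, 0.23]
ft_force: [-0.7, 0.5, 1.4]
width: 0.0008
offset/row mm [-3.6 -2.8 24.1]
turn/row deg [-0.6  -0.28 -2.97]
[-0.76 -0.28  1.    2.05  0.1   0.8   1.86] [-1.   0.  -0.9] [ 0.5375 -0.1749  0.216 ]
```

View pics/w2.png

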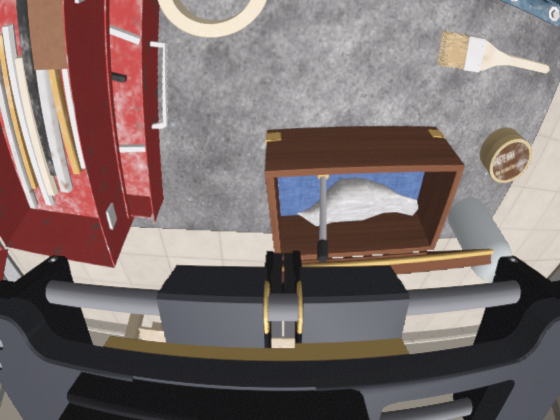

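Wrist view: rod pivot at (323,177) and tip at (322,248). Case front top corners are at (266,168) and (458,162), and the strip's far end is at (490,252). The fingers, at (283,265), are clear on the rod's outer side. I'll refine the case pose from these points.

```bash
cat >> h.py <<'E'
def wproj(P,s):
    m=r.camera_model("wrist"); M=np.array(m["mount"]); t=R.from_quat(s["eef_rot"]).inv().apply(np.atleast_2d(P)-s["ee_pos"]); c=(t-M[:3,3])@M[:3,:3]
    d=np.c_[c[:,0],-c[:,1]]; n=np.linalg.norm(d,axis=1); a=np.arctan2(n,-c[:,2]); return np.array([m["cx"],m["cy"]])+m["fx"]*d*(a/n)[:,None]
E
python3 - <<'E'
from fk import *
s=r.read_state()
C=[(-.065,-.1,.085),(-.065,.1,.085),(-.065,-.1,0),(-.065,.1,0),(-.05,-.045,.073),(-.0312,-.054,.160)]; U=np.array([(266,168),(458,162),(267,137),(437,130),(323,177),(322,248),(490,252)])
def f(p): return (wproj(case2w(p,C+[edge(.7,.09)]),s)-U)
for p0 in[(.6201,-.0824,.1222)]:
    print(np.round(f(p0),1).tolist()); o=least_squares(lambda p:np.ravel(f(p)),p0,loss="soft_l1",x_scale=.01); print(np.round(o.x,4)); print(np.round(f(o.x),1).tolist())
    p=o.x
print("fingertip px",wproj(s["ee_pos"],s), "tips in case frame", R.from_euler("z",-p[2]).apply(s["ee_pos"]-[p[0],p[1],0]))
P=tcp(.7,-.085,.045,1.1,.006,p); print(P); delta(P,goal(p[2],1.1))
E
```

```text
[[-3.9, 4.0], [5.7, 4.6], [-2.1, -9.1], [-3.8, -4.5], [-2.2, -2.4], [-2.3, 10.0], [-0.2, -1.1]]
[ 0.6201 -0.0814  0.0962]
[[-1.2, 1.6], [7.1, 6.7], [0.1, -11.2], [-2.3, -2.5], [0.2, -3.4], [-0.0, 8.8], [0.7, 0.5]]
fingertip px [[282.58922144 268.68930621]] tips in case frame [-0.09115916 -0.08513858  0.21597752]
[ 0.58833361 -0.16988744  0.13192071]
offset/row mm [-7.9  0.3 98. ]
turn/row deg [ 0.06 -0.29 -1.66]
```

Run:
```python
import cv2
a=cv2.imread("pics/w2.png")[118:278,250:500]; cv2.imwrite("pics/w2c.png",cv2.resize(a,None,fx=3.2,fy=3.2,interpolation=cv2.INTER_CUBIC))
```

```text
(no output)
```

View pics/w2c.png

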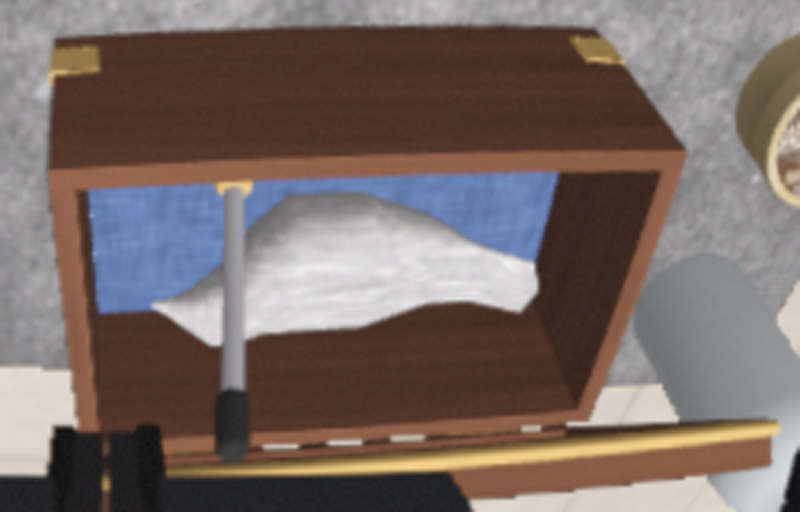

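```bash
cat > fit.py <<'E'
from fk import *
s=r.read_state()
C=[(-.065,-.1,.085),(-.065,.1,.085),(-.065,-.1,0),(-.065,.1,0),(-.05,-.045,.073),(-.0312,-.054,.160)]; U=np.array([(265.6,171.1),(464,165.5),(267.8,130.5),(437.5,127.4),(323.1,177.4),(322.5,257),(493,251.8)])
def f(p): return (wproj(case2w(p,C+[edge(.7,.09)]),s)-U)
o=least_squares(lambda p:np.ravel(f(p)),(.62,-.08,.12),loss="soft_l1",x_scale=.01);p=o.x; print(np.round(p,4)); print(np.round(f(p),1).tolist())
P=tcp(.7,-.085,.045,1.1,.006,p); print(P); delta(P,goal(p[2],1.1))
E
python3 fit.py
```

```text
[ 0.6207 -0.0795  0.1213]
[[-0.3, 1.5], [1.7, 1.9], [-0.3, -2.1], [-2.4, -1.1], [0.6, -2.2], [0.6, 1.5], [-1.1, -0.4]]
[ 0.59125104 -0.1687301   0.13192071]
offset/row mm [-10.6   1.2  99.4]
turn/row deg [-0.59 -0.28 -2.94]
```

```bash
python3 -m inch '[{"offset":[-0.002,0.001,0.025],"turn":[-0.5,0,-3],"fingers":0},{"offset":[-0.001,0,0.025],"turn":[0,0,0],"fingers":0},{"offset":[0,0,0.025],"turn":[0,0,0],"fingers":0},{"offset":[0,0,0.024],"turn":[0,0,0],"fingers":0}]'
python3 - <<'E'
from fk import *
import cv2
p=(.6207,-.0795,.1213)
P=tcp(.7,-.085,.045,1.1,.005,p); im=r.camera("scene"); 
delta(P,goal(p[2],1.1),1); s=r.read_state(); print(np.round(s["joint_positions"],2),np.round(s["ft_force"],1),np.round(s["ee_pos"],4))
cv2.imwrite("pics/s3.png",cv2.resize(im[120:300,220:420],None,fx=4,fy=4)[...,::-1][:600])
E
```

```text
time: 4.88
ee_pos: [0.5821, -0.1607, 0.1427]
eef_rot: [-0.062, 0.971, 0.021, 0.23]
ft_force: [0.0, 1.5, 1.0]
width: -0.0
offset/row mm [ -3.9 -11.3   9.4]
turn/row deg [ 0.83 -0.49  0.16]
[-0.88  0.21  1.31  2.06 -0.68  0.73  2.53] [ 0.1  3.5 -0.9] [ 0.583  -0.1585  0.1392]
```

View pics/s3.png

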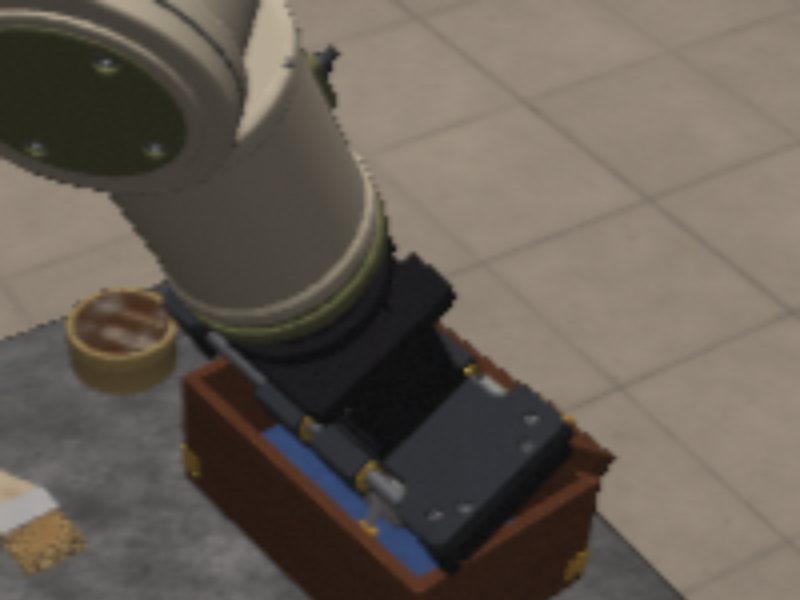

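Run:
```python
from fk import *
p=(.6207,-.0795,.1213); s=r.read_state(); q0=np.array(s["joint_positions"])
print(np.round(s["ft_force"],1),np.round(s["ee_pos"],4),"fk err",np.round(fk(q0,LL)[0]-s["ee_pos"],3))
print("tip case frame",np.round(R.from_euler("z",-p[2]).apply(s["ee_pos"]-[p[0],p[1],0]),4))
for h in(.12,0.,-.12):
 for a in (1.1,1.2):
  q=q0.copy(); print(h,a)
  # way: (theta,y,s,clr)
  W=[(.7,-.08,.045,.005),(.7,-.05,.045,.005),(.66,-.05,.03,0),(.5,-.05,.014,0),(.3,-.05,.012,0),(.1,-.05,.012,0),(0,-.05,.012,.002)]
  for w in W:
    P=tcp(w[0],w[1],w[2],a,w[3],p)
    pc=fk(q,LL)[0]
    for k in range(1,7):
        q,e=ik(pc+(P-pc)*k/6,goal(h,a),q)
    print(" ",w[:2],np.round(q,2),round(e,3))
```

```text
[ 0.1  3.5 -0.9] [ 0.583  -0.1585  0.1392] fk err [ 0.004  0.01  -0.008]
tip case frame [-0.047  -0.0738  0.1392]
0.12 1.1
  (0.7, -0.08) [-0.82  0.23  1.28  2.05 -0.71  0.72  2.56] 0.0
  (0.7, -0.05) [-0.97  0.16  1.34  2.08 -0.59  0.67  2.43] 0.0
  (0.66, -0.05) [-1.02  0.05  1.34  2.08 -0.4   0.65  2.28] 0.0
  (0.5, -0.05) [-0.97 -0.09  1.24  2.13 -0.17  0.61  2.1 ] 0.0
  (0.3, -0.05) [-1.01 -0.07  1.32  2.18 -0.25  0.56  2.19] 0.0
  (0.1, -0.05) [-0.89  0.09  1.27  2.21 -0.58  0.55  2.49] 0.0
  (0, -0.05) [-0.81  0.14  1.2   2.23 -0.7   0.54  2.6 ] 0.0
0.12 1.2
  (0.7, -0.08) [-0.8   0.31  1.27  1.98 -0.66  0.84  2.5 ] 0.0
  (0.7, -0.05) [-0.93  0.27  1.33  2.01 -0.61  0.81  2.41] 0.0
  (0.66, -0.05) [-0.96  0.21  1.34  2.01 -0.52  0.81  2.34] 0.0
  (0.5, -0.05) [-1.    0.09  1.34  2.05 -0.36  0.76  2.23] 0.0
  (0.3, -0.05) [-0.95  0.11  1.3   2.1  -0.42  0.71  2.3 ] 0.0
  (0.1, -0.05) [-0.84  0.18  1.21  2.14 -0.54  0.67  2.41] 0.0
  (0, -0.05) [-0.79  0.21  1.17  2.15 -0.6   0.65  2.47] 0.0
0.0 1.1
  (0.7, -0.08) [-0.89  0.17  1.28  2.07 -0.56  0.64  2.31] 0.0
  (0.7, -0.05) [-
[... 1007 characters left out ...]

  (0.5, -0.05) [-0.98 -0.15  1.14  2.16  0.2   0.58  1.49] 0.0
  (0.3, -0.05) [-1.   -0.14  1.18  2.21  0.18  0.51  1.52] 0.0
  (0.1, -0.05) [-1.11 -0.04  1.34  2.25 -0.03  0.44  1.72] 0.0
  (0, -0.05) [-1.    0.06  1.27  2.26 -0.31  0.41  1.96] 0.0
-0.12 1.2
  (0.7, -0.08) [-0.91  0.28  1.31  2.   -0.52  0.76  2.12] 0.0
  (0.7, -0.05) [-1.03  0.22  1.34  2.03 -0.41  0.72  1.98] 0.0
  (0.66, -0.05) [-1.06  0.14  1.34  2.03 -0.28  0.73  1.88] 0.0
  (0.5, -0.05) [-1.11 -0.01  1.33  2.08 -0.04  0.7   1.7 ] 0.0
  (0.3, -0.05) [-1.08  0.03  1.33  2.13 -0.12  0.64  1.78] 0.0
  (0.1, -0.05) [-0.95  0.12  1.24  2.16 -0.3   0.59  1.93] 0.0
  (0, -0.05) [-0.89  0.16  1.18  2.18 -0.38  0.56  2.  ] 0.0
```

```bash
python3 -m inch '[{"offset":[0,-0.008,0.002],"turn":[0,0,3.5],"fingers":0},{"offset":[0,-0.002,0.003],"turn":[0,0,3.5],"fingers":0},{"offset":[0,0,0],"turn":[0,0,0],"fingers":0}]'
python3 - <<'E'
from fk import *
p=(.6207,-.0795,.1213); s=r.read_state()
print("case frame",np.round(R.from_euler("z",-p[2]).apply(s["ee_pos"]-[p[0],p[1],0]),4)); z=R.from_quat(s["eef_rot"]).as_matrix()[:,2]; print("heading,pitch",np.arctan2(z[1],z[0]),np.arcsin(-z[2]))
delta(tcp(.7,-.080,.045,1.1,.005,p),goal(0,1.1)); print(np.round(s["joint_positions"],2))
E
```

```text
time: 5.3
ee_pos: [0.5869, -0.1664, 0.1359]
eef_rot: [-0.002, 0.974, 0.035, 0.224]
ft_force: [0.4, -0.2, -0.3]
width: 0.0004
case frame [-0.044  -0.0821  0.1359]
heading,pitch 0.1554360572294573 1.1142106005984493
offset/row mm [-2.5  2.4  5.4]
turn/row deg [ 3.91 -1.11 -0.69]
[-0.81  0.25  1.27  2.04 -0.72  0.75  2.45]
```

```bash
python3 -m inch '[{"offset":[0,0,0.003],"turn":[2,-0.5,-0.5],"fingers":0},{"offset":[-0.001,0.002,0.003],"turn":[2,-0.5,0],"fingers":0},{"offset":[0,0,0],"turn":[0,0,0],"fingers":0}]'
python3 - <<'E'
from fk import *
import cv2
p=(.6207,-.0795,.1213); im=r.camera("wrist"); s=r.read_state()
print("case frame",np.round(R.from_euler("z",-p[2]).apply(s["ee_pos"]-[p[0],p[1],0]),4)); 
delta(tcp(.7,-.080,.045,1.1,.004,p),goal(0,1.1)); print(np.round(s["joint_positions"],2))
print("proj edge L,R(-.09),tip,pivot",np.round(wproj(case2w(p,[edge(.7,.09),edge(.7,-.09),(-.0312,-.054,.160),(-.05,-.045,.073)]),s)).tolist())
cv2.imwrite("pics/w4.png",im[...,::-1])
E
```

```text
time: 5.68
ee_pos: [0.5915, -0.1626, 0.1342]
eef_rot: [-0.0, 0.972, 0.0, 0.234]
ft_force: [0.0, -0.3, 0.1]
width: 0.0003
case frame [-0.0391 -0.0795  0.1344]
offset/row mm [-0.  -0.4  1.7]
turn/row deg [ 0.05  0.05 -0.02]
[-0.92  0.2   1.3   2.07 -0.61  0.64  2.33]
proj edge L,R(-.09),tip,pivot [[578.0, 286.0], [258.0, 337.0], [333.0, 312.0], [332.0, 179.0]]
```

View pics/w4.png

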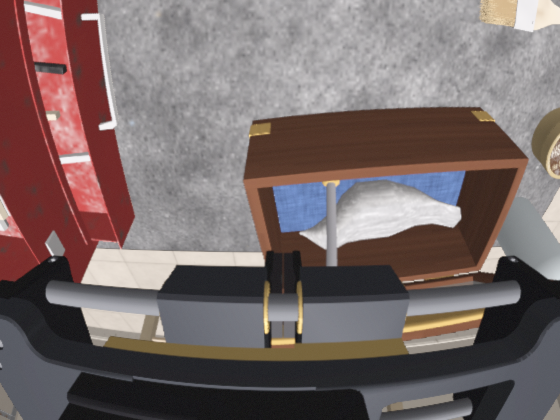

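```bash
python3 -m inch '[{"offset":[0.0005,0.005,0.001],"turn":[0,0,0],"fingers":0},{"offset":[0.0005,0.005,0],"turn":[0,0,0],"fingers":0},{"offset":[0.0005,0.004,0],"turn":[0,0,0],"fingers":0}]'; python3 -m inch '[{"offset":[0.0005,0.004,0],"turn":[0,0,0],"fingers":0},{"offset":[0.0005,0.004,0],"turn":[0,0,0],"fingers":0}]'
python3 - <<'E'
from fk import *
p=(.6207,-.0795,.1213); s=r.read_state()
print("case frame",np.round(R.from_euler("z",-p[2]).apply(s["ee_pos"]-[p[0],p[1],0]),4),np.round(s["joint_positions"],2),np.round(s["ft_force"],1))
E
```

```text
time: 6.1
ee_pos: [0.5906, -0.1493, 0.1336]
eef_rot: [0.001, 0.972, 0.001, 0.234]
ft_force: [-0.1, -1.0, 0.0]
width: 0.0006
time: 6.35
ee_pos: [0.5898, -0.1413, 0.1334]
eef_rot: [0.001, 0.972, 0.001, 0.234]
ft_force: [-0.6, -1.0, 0.5]
width: 0.0009
case frame [-0.0382 -0.0576  0.1334] [-1.    0.15  1.31  2.1  -0.49  0.6   2.2 ] [-0.6 -1.   0.5]
```

```bash
python3 -m inch '[{"offset":[0.0005,0.004,0],"turn":[0,0,0],"fingers":0},{"offset":[0.0005,0.004,0],"turn":[0,0,0],"fingers":0}]'; python3 -m inch '[{"offset":[0.0005,0.004,0],"turn":[0,0,0],"fingers":0},{"offset":[0.0005,0.004,0],"turn":[0,0,0],"fingers":0}]';  python3 - <<'E'
from fk import *
import cv2
im=r.camera("wrist"); s=r.read_state()
p=(.6207,-.0795,.1213)
print("case frame",np.round(R.from_euler("z",-p[2]).apply(s["ee_pos"]-[p[0],p[1],0]),4),np.round(s["joint_positions"],2),np.round(s["ft_force"],1),np.round(s["torque"],2))
cv2.imwrite("pics/w5.png",im[...,::-1])
for n in("prop","prop_tip"):
  for d in r.cut_out(n,"wrist")[:2]: print(n,round(d["score"],2),np.round(d["extent"]))
E
```

```text
time: 6.6
ee_pos: [0.5887, -0.1328, 0.1328]
eef_rot: [0.001, 0.972, 0.001, 0.234]
ft_force: [-1.4, 0.3, 0.5]
width: 0.0003
time: 6.85
ee_pos: [0.5873, -0.1241, 0.1319]
eef_rot: [0.001, 0.972, 0.001, 0.234]
ft_force: [-1.1, -0.7, 0.2]
width: 0.0006
case frame [-0.0385 -0.0397  0.1318] [-1.06  0.09  1.32  2.11 -0.36  0.57  2.07] [-0.3 -0.3  0.3] [-0.11  0.74 -0.03]
prop 0.65 [264. 188. 406. 252.]
prop_tip 0.95 [263. 187. 409. 253.]
```

View pics/w5.png

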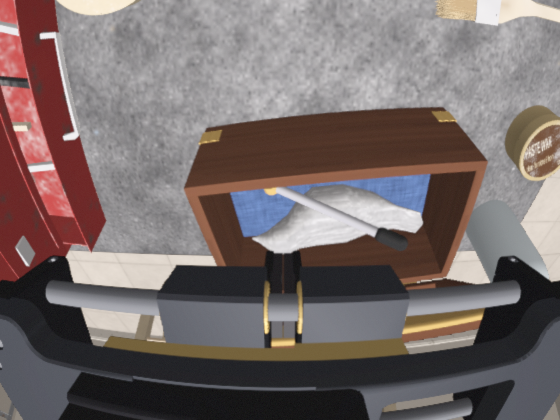

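Wrist view: the rod is off the lid and partway through folding, from pivot (272,188) to tip (392,238). The strip lies over the fingers at right, around (440,322). I'll hold for two rows and look at the lid.

```bash
python3 -m inch '[{"offset":[0,0,0],"turn":[0,0,0],"fingers":0},{"offset":[0,0,0],"turn":[0,0,0],"fingers":0}]';  python3 - <<'E'
from fk import *
import cv2
im=r.camera("wrist"); im2=r.camera("scene"); s=r.read_state()
p=(.6207,-.0795,.1213)
print("case frame",np.round(R.from_euler("z",-p[2]).apply(s["ee_pos"]-[p[0],p[1],0]),4),np.round(s["ft_force"],1),np.round(s["torque"],2))
cv2.imwrite("pics/w6.png",np.hstack([im[100:360,160:500],cv2.resize(im2[165:295,230:385],None,fx=2,fy=2)])[...,::-1])
for c in("wrist","scene"):
 for n in("prop","lid","lid_edge"):
  for d in r.cut_out(n,c)[:1]: print(c,n,round(d["score"],2),np.round(d["extent"]))
for th in(.7,.65,.6,.5): print(th,np.round(wproj(case2w(p,[edge(th,.09),edge(th,.05)]),s)).tolist(),np.round(proj("scene",case2w(p,[edge(th,.09),edge(th,-.09)]))).tolist())
E
```

```text
time: 7.25
ee_pos: [0.5874, -0.1238, 0.1319]
eef_rot: [0.0, 0.972, 0.001, 0.233]
ft_force: [-0.6, 0.1, -0.0]
width: 0.0005
case frame [-0.0384 -0.0399  0.1319] [-1.2  0.6 -1.3] [0.06 0.73 0.08]
wrist prop 0.98 [265. 174. 412. 196.]
wrist lid 0.55 [270. 279. 483. 349.]
wrist lid_edge 0.72 [271. 278. 485. 349.]
scene prop 0.47 [285. 227. 312. 254.]
scene lid 0.81 [315. 189. 371. 241.]
scene lid_edge 0.98 [314. 192. 376. 239.]
0.7 [[532.0, 303.0], [469.0, 317.0]] [[273.0, 179.0], [331.0, 227.0]]
0.65 [[532.0, 289.0], [469.0, 302.0]] [[272.0, 182.0], [329.0, 230.0]]
0.6 [[531.0, 275.0], [468.0, 287.0]] [[270.0, 185.0], [327.0, 233.0]]
0.5 [[527.0, 247.0], [464.0, 257.0]] [[267.0, 191.0], [323.0, 240.0]]
```

View pics/w6.png

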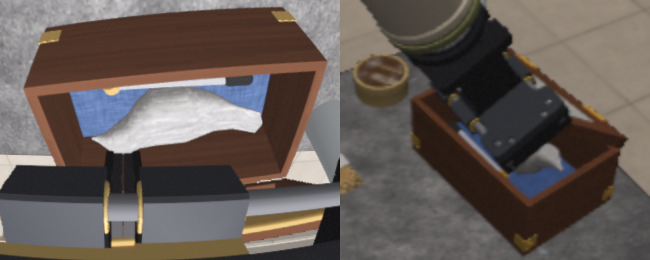

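The rod now lies folded along the front wall, at (150–240, 82) in the left panel. The lid is still high and resting on the fingers at about 0.66 rad. Next I'll draw the fingers back along their axis until only the strip rests near the tips.

```bash
python3 -m inch '[{"offset":[0,0,-0.007],"turn":[0,0,0],"fingers":0},{"offset":[0,0,-0.007],"turn":[0,0,0],"fingers":0},{"offset":[0,0,-0.007],"turn":[0,0,0],"fingers":0},{"offset":[0,0,-0.005],"turn":[0,0,0],"fingers":0}]';  cat > st.py <<'E'
from fk import *
import sys
p=(.6207,-.0795,.1213); s=r.read_state()
c=R.from_euler("z",-p[2]).apply(s["ee_pos"]-[p[0],p[1],0]); z=R.from_quat(s["eef_rot"]).as_matrix()[:,2]; a=np.arcsin(-z[2])
n=np.array([np.sin(a),np.cos(a)]);t=np.array([np.cos(a),-np.sin(a)])
th=np.linspace(-.05,.75,801); E=np.array([edge(x,0) for x in th])[:,[0,2]]-c[[0,2]]; i=np.argmin(abs(E@n-.0095)); print("theta",th[i],"s",-(E[i]@t),"pitch",a)
print("case frame",np.round(c,4),np.round(s["ft_force"],1),np.round(s["torque"],2),np.round(s["joint_positions"],2))
for g in sys.argv[1:]:
    delta(tcp(float(g),c[1],.014,1.1,0,p),goal(0,1.1))
E
python3 st.py .6 .5 .4
```

```text
time: 8.15
ee_pos: [0.5752, -0.1243, 0.1555]
eef_rot: [0.001, 0.972, 0.0, 0.233]
ft_force: [0.8, -0.1, -0.5]
width: 0.0007
theta 0.6649999999999999 s 0.01711470072253913 pitch 1.099709834527255
case frame [-0.0506 -0.039   0.1555] [ 0.8 -0.1 -0.5] [-0.04  0.67 -0.04] [-1.04 -0.13  1.2   2.11  0.07  0.61  1.71]
offset/row mm [ 8.4 -0.9  1.2]
turn/row deg [ 0.02  0.02 -0.08]
offset/row mm [20.8 -1.8  8.8]
turn/row deg [ 0.02  0.02 -0.08]
offset/row mm [32.4 -2.6 17.7]
turn/row deg [ 0.02  0.02 -0.08]
```

```bash
python3 -m inch '[{"offset":[0.004,-0.0004,0.0005],"turn":[0,0,0],"fingers":0},{"offset":[0.004,-0.0004,0.001],"turn":[0,0,0],"fingers":0},{"offset":[0.004,-0.0004,0.002],"turn":[0,0,0],"fingers":0},{"offset":[0.004,-0.0004,0.0025],"turn":[0,0,0],"fingers":0},{"offset":[0.004,-0.0004,0.003],"turn":[0,0,0],"fingers":0}]'; python3 st.py .4 .3
```

```text
time: 8.78
ee_pos: [0.5601, -0.1266, 0.1367]
eef_rot: [0.001, 0.972, 0.0, 0.233]
ft_force: [-1.8, 0.1, -0.1]
width: 0.0005
theta 0.49000000000000005 s 0.014284448927072676 pitch 1.1005578634751896
case frame [-0.0658 -0.0394  0.1367] [-1.8  0.1 -0.1] [0.11 0.92 0.05] [-1.02 -0.15  1.19  2.16  0.09  0.57  1.7 ]
offset/row mm [10.3 -0.7  7.7]
turn/row deg [ 0.02 -0.03 -0.12]
offset/row mm [21.  -1.4 17.7]
turn/row deg [ 0.02 -0.03 -0.12]
```

```bash
python3 -m inch '[{"offset":[0.004,-0.0003,0.003],"turn":[0,0,0],"fingers":0},{"offset":[0.004,-0.0003,0.003],"turn":[0,0,0],"fingers":0},{"offset":[0.004,-0.0003,0.0035],"turn":[0,0,0],"fingers":0},{"offset":[0.004,-0.0003,0.004],"turn":[0,0,0],"fingers":0},{"offset":[0.004,-0.0003,0.004],"turn":[0,0,0],"fingers":0}]'; python3 st.py .2 .1 0
```

```text
time: 9.4
ee_pos: [0.5485, -0.1281, 0.1095]
eef_rot: [0.001, 0.973, 0.0, 0.232]
ft_force: [-3.1, 0.6, 0.4]
width: 0.0008
theta 0.28400000000000003 s 0.0136203498865548 pitch 1.1026991030452789
case frame [-0.0775 -0.0395  0.1095] [-3.1  0.6  0.4] [0.09 1.11 0.07] [-1.06 -0.12  1.26  2.21  0.02  0.51  1.77]
offset/row mm [ 7.9 -0.3  9.7]
turn/row deg [ 0.02 -0.15 -0.11]
offset/row mm [16.3 -0.6 21.6]
turn/row deg [ 0.02 -0.15 -0.11]
offset/row mm [23.6 -0.7 34.3]
turn/row deg [ 0.02 -0.15 -0.11]
```

```bash
python3 -m inch '[{"offset":[0.0035,0,0.004],"turn":[0,0,0],"fingers":0},{"offset":[0.0035,0,0.004],"turn":[0,0,0],"fingers":0},{"offset":[0.0035,0,0.004],"turn":[0,0,0],"fingers":0},{"offset":[0.003,0,0.004],"turn":[0,0,0],"fingers":0},{"offset":[0.003,0,0.004],"turn":[0,0,0],"fingers":0}]'; python3 st.py .05 0
python3 - <<'E'
from h import *
import cv2
im=r.camera("scene"); im2=r.camera("wrist"); cv2.imwrite("pics/l7.png",np.hstack([cv2.resize(im[165:295,230:385],None,fx=2.5,fy=2.5),im2[60:385,130:500]])[...,::-1])
E
```

```text
time: 10.02
ee_pos: [0.5425, -0.1288, 0.0826]
eef_rot: [0.001, 0.973, -0.0, 0.233]
ft_force: [-2.0, 0.6, -0.7]
width: 0.0001
theta 0.08600000000000001 s 0.011913863085148503 pitch 1.1013509069841896
case frame [-0.0836 -0.0395  0.0826] [-2.   0.6 -0.7] [0.08 0.94 0.03] [-1.06  0.03  1.32  2.25 -0.34  0.45  2.1 ]
offset/row mm [2.6 0.1 6.6]
turn/row deg [-0.07 -0.08 -0.1 ]
offset/row mm [ 6.1  0.1 13. ]
turn/row deg [-0.07 -0.08 -0.1 ]
```

View pics/l7.png

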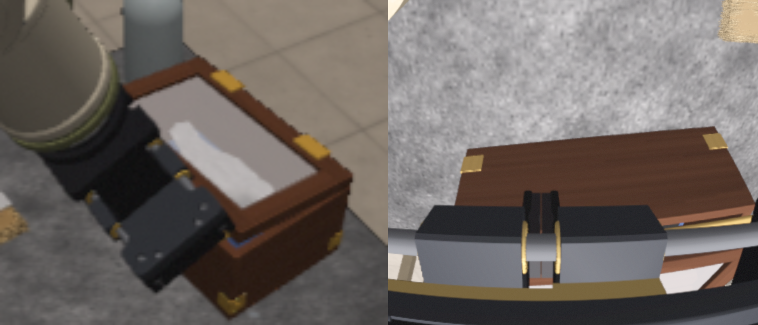

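```bash
python3 -m inch '[{"offset":[0.002,0,0.0028],"turn":[0,0,0],"fingers":0},{"offset":[0.002,0,0.0028],"turn":[0,0,0],"fingers":0},{"offset":[0.0015,0,0.002],"turn":[0,0,0],"fingers":0}]'; python3 st.py 0; python3 -m inch '[{"offset":[0.0015,0,0.0015],"turn":[0,0,0],"fingers":0},{"offset":[0.0015,0,0.001],"turn":[0,0,0],"fingers":0}]'; python3 st.py 0
```

```text
time: 10.5
ee_pos: [0.5414, -0.1292, 0.0735]
eef_rot: [0.001, 0.973, -0.002, 0.233]
ft_force: [-1.3, 0.9, -1.4]
width: 0.0004
theta 0.013999999999999999 s 0.010417021025267658 pitch 1.1010751081071297
case frame [-0.0847 -0.0397  0.0735] [-1.3  0.9 -1.4] [ 0.11  0.86 -0.03] [-0.99  0.08  1.26  2.26 -0.46  0.44  2.2 ]
offset/row mm [0.9 0.2 5.4]
turn/row deg [-0.19 -0.06 -0.05]
time: 10.75
ee_pos: [0.5401, -0.1294, 0.07]
eef_rot: [0.001, 0.972, -0.002, 0.233]
ft_force: [-0.2, -0.5, -0.2]
width: 0.0006
theta -0.027000000000000003 s 0.0075340894149956514 pitch 1.100344182587974
case frame [-0.086  -0.0398  0.07  ] [-0.2 -0.5 -0.2] [ 0.    0.75 -0.02] [-0.97  0.09  1.24  2.26 -0.49  0.43  2.23]
offset/row mm [-1.8  0.4  2.9]
turn/row deg [-0.22 -0.02 -0.04]
```

```bash
python3 -m inch '[{"offset":[0.002,0,0],"turn":[0,0,0],"fingers":0},{"offset":[0.002,0,0],"turn":[0,0,0],"fingers":0},{"offset":[0.004,0,0],"turn":[0,0,0],"fingers":0},{"offset":[0.008,0,0],"turn":[0,0,0],"fingers":0},{"offset":[0.012,0,0],"turn":[0,0,0],"fingers":0}]'; python3 -m inch '[{"offset":[0.01,0,-0.01],"turn":[0,0,0],"fingers":0},{"offset":[0.005,0,-0.02],"turn":[0,0,0],"fingers":0},{"offset":[0,0,-0.03],"turn":[0,0,0],"fingers":0},{"offset":[0,0,-0.03],"turn":[0,0,0],"fingers":0},{"offset":[0,0,-0.03],"turn":[0,0,0],"fingers":0}]'
python3 - <<'E'
from fk import *
import cv2
im=r.camera("scene"); im2=r.camera("wrist"); s=r.read_state(); print(np.round(s["ft_force"],1),np.round(s["torque"],2),np.round(s["joint_positions"],2))
cv2.imwrite("pics/f8.png",np.hstack([cv2.resize(im[165:295,230:385],None,fx=2.5,fy=2.5),im2[60:385,130:500]])[...,::-1])
p=(.6207,-.0795,.1213)
print("edge pred wrist θ=0",np.round(wproj(case2w(p,[edge(0,.09),edge(0,-.09)]),s)-[130,60]),"θ=.05",np.round(wproj(case2w(p,[edge(.05,.09),edge(.05,-.09)]),s)-[130,60]))
r.camera("top")
for n,o in(("tape_mid",(362,285)),("brush_mid",(235,273)),("wax_mid",(198,222)),("spray_mid",(195,165))):
  for d in r.cut_out(n,"top")[:1]: ys,xs=np.nonzero(d["region"]); print(n,round(d["score"],2),round(xs.mean()),round(ys.mean()),"was",o)
E
```

```text
time: 11.38
ee_pos: [0.5156, -0.1301, 0.0579]
eef_rot: [0.001, 0.972, -0.003, 0.234]
ft_force: [-1.2, -0.4, 0.1]
width: 0.0008
time: 12.0
ee_pos: [0.4461, -0.1285, 0.158]
eef_rot: [-0.0, 0.972, -0.003, 0.233]
ft_force: [0.2, 0.4, -0.1]
width: 0.0003
[ 0.3 -0.1 -0.1] [ 0.02  0.59 -0.05] [-0.51 -0.47  0.64  2.35  0.33  0.73  1.52]
edge pred wrist θ=0 [[289. 194.]
 [101. 210.]] θ=.05 [[291. 200.]
 [100. 216.]]
tape_mid 0.59 374 289 was (362, 285)
brush_mid 0.6 235 273 was (235, 273)
wax_mid 0.92 198 222 was (198, 222)
spray_mid 0.96 195 165 was (195, 165)
```

View pics/f8.png

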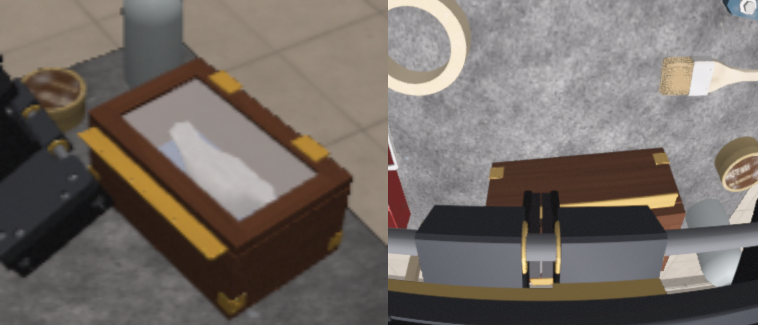

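The lid lies flat and the fingers are well clear of it. The tape reading differs, probably because the arm hides part of it in the top view. I'll check it in the scene view, then hand in.

Run:
```python
from h import *
r.camera("scene")
ok=False
for n in("tape_mid","lid"):
  d=r.cut_out(n,"scene")[0]; print(n,round(d["score"],2),d["extent"])
  if n=="tape_mid": ok=np.abs(np.array(d["extent"])-[241,319,297,366]).max()<5
p=(.6207,-.0795,.1213); print("pred edge θ=0 scene",np.round(proj("scene",case2w(p,[edge(0,.09),edge(0,-.09)]))).tolist())
print(ok)
if ok: print(r.close_job())
```

```text
tape_mid 0.61 [261.8, 188.7, 371.1, 294.3]
lid 0.58 [260.8, 186.3, 368.2, 269.9]
pred edge θ=0 scene [[261.0, 218.0], [314.0, 268.0]]
False
```

Run:
```python
from h import *
import cv2
im=r.camera("scene").astype(int); o=cv2.imread("pics/scene0.png")[...,::-1].astype(int)
dd=np.abs(im-o).max(2)
print("tape region diff",(dd[315:370,238:262]>40).mean(),(dd[315:370,238:300]>40).mean(),"brush",(dd[215:272,200:246]>40).mean())
for d in r.cut_out("tape_mid","scene"): print(round(d["score"],2),d["extent"])
if (dd[315:370,238:300]>40).mean()<.02: print(r.close_job())
```

```text
tape region diff 0.0 0.0 brush 0.6102212051868803
0.61 [238.8, 318.7, 294.9, 367.3]
0.31 [259.7, 188.1, 369.3, 269.8]
the job is handed in; nothing more can be done
None
```

The case is shut. I pushed the prop rod sideways with the outside of the closed fingers, and it folded down along the front wall. The lid settled about 0.04 rad onto the fingers waiting under the strip, by my estimate. I drew the fingers back to the strip's edge, lowered the lid in about 2.5 s, withdrew, and handed in about 12 s into the 45 s limit.

**Last checks**
- **Lid:** it lies flat in the scene picture, with the strip where it should be when shut. The wrist force was near zero with the fingers clear.
- **Bird:** it shows through the glass at its place.
- **Wax tin, brush and spray bottle:** all at their original pixels in the top view.
- **Tape roll:** its region of the scene picture is unchanged from the start.

**What disagreed**
- **Early force reading:** the wrist force showed about 50 N for one reading as joint 2 came to its limit on the approach. No contact was visible, and it was back near zero within about 0.1 s. I took it for a jolt, but did not confirm that.
- **Tape detection:** the network put the tape about 12 px off in the top view and first picked the case in the scene view. The pixel comparison and a second detection both showed it unmoved.
- **Brush pixels:** the brush area in the scene picture had changed. I put that down to the arm hiding it, since the top view put the brush at its start position.

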